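# Present the milling ball to the inspection camera

### The job

Put the round focus gauge that stands on the inspection camera's pad back upright in its own storage slot, the round one that fits it closely, and let go of it. Then lift the sample tray by its handle, keeping it nearly level so the loose ball stays in its pocket, and finish holding it still and level in the air, ball end towards the camera, with the ball over the middle of the pad at the height of the lens: do not put it down or let go. Do not knock the gauge over or disturb the bowl, the cardboard ring or the square gauge.

Things in the scene. Friction and masses are not known exactly. Their poses are not given: they have to be found in the camera images.
- gauge_center (a point): Focus gauge: loose upright plain-aluminium cylinder, 34 mm in diameter and 75 mm tall, with a 10 mm pin standing 15 mm on its top (90 mm in all), about 0.2 kg. The point is on its axis 45 mm above its underside, z along the axis. It starts upright on the camera's pad; grip it by the cylinder.
- slot_small_mouth (a point): Small round slot, the gauge's own: centre of the mouth of a round blind hole, 38 mm in diameter and 20 mm deep, in the top of a fixed plywood block 78 x 84 x 30 mm. Mouth 42 mm above the table. z up. Three such blocks stand side by side 90 mm apart on a low plank 12 mm thick, in an order that changes; a paper label on each block's front shows its hole's shape and relative size.
- slot_large_mouth (a point): Large round slot, not the gauge's: centre of the mouth of an empty round hole 56 mm in diameter, 20 mm deep, in a block like the other.
- slot_square_mouth (a point): Square slot: centre of the mouth of a 40 mm square hole, 20 mm deep, in a block like the others; the square gauge stands in it.
- square_gauge: Square gauge, bystander: loose aluminium block 35 x 35 x 45 mm, upright in the square slot, its top 25 mm above the mouth. Origin at the centre of its underside.
- tray_handle (a point): Sample tray: loose pale wooden board 180 x 90 x 12 mm lying flat on the table, about 0.22 kg, with an upright handle fin on the middle of the board: 44 mm long (along the tray's x), 16 mm thick (along its y), 60 mm tall (12 to 72 mm above the tray's underside). The point is the centre of the fin, 42 mm above the tray's underside; x points along the board to the ball's end, z up. The tray with the ball balances within 12 mm of the fin's middle.
- tray_pocket (a point): Centre of the floor of the tray's round pocket, 44 mm in diameter and 5 mm deep; 55 mm along the tray's x from the handle's middle and 7 mm above the tray's underside. The fin top stands 65 mm above this floor.
- ball_center (a point): Centre of the loose white ceramic milling ball, 30 mm in diameter, 52 g, that rolls freely in the tray's pocket (up to 11 mm off the pocket's centre); its centre is 15 mm above the pocket's floor.
- pad (a point): Camera station: centre of the top of the black rubber pad, a disc 68 mm in diameter, 14 mm above the table, on a fixed aluminium base plate 90 x 270 x 8 mm. y points along the base plate to the camera, z up.
- lens (a point): Middle of the front of the camera's lens, 155 mm above the table and 115 mm along the station's y from the pad's centre; it looks along the station's -y, level, over the pad. The lens tube is 42 mm in diameter; the grey camera box behind it is 56 x 80 x 56 mm on a post, its top 183 mm above the table. Same axes as the pad.
- station: The whole fixed camera station (base plate, pad, post, camera). Origin under the pad's centre, on the table.
- tray: The whole tray. Origin at the middle of the board's underside, below the handle; x to the ball's end.
- gauge: The whole focus gauge. Origin at the centre of its underside.
- bowl: Bystander: white bowl with a yellow rim, 112 mm across, 52 mm tall. Origin at the centre of its underside.
- tape_core: Bystander: cardboard ring 76 mm across, 45 mm tall. Origin at the centre of its underside.

How it is judged:
By the outcome, as a careful person would: the job done as asked, in the order asked, and still so for the second after the job is handed in, while the arm keeps its last pose, push and grip.
It also fails if it takes over 67 s, if anything falls off the work surface, if the arm or the gripper's body presses on something with over 40 N, if the wrist force passes 120 N, or if a joint passes its speed limit or range.

### The arm

A 7-joint arm with a two-finger parallel gripper is mounted at the origin on the work surface. World frame = base frame: x ahead of the robot, y to its left, z up, the work surface at z = 0. Lengths are in m, angles in degrees, forces in N, time in s.
With the tool pointing down it reaches from about 0.4 to 0.85 m from the base axis. Payload 4.5 kg.
Tool frame: the origin (TCP) lies at the very end of the fingers, on their centre line; the grasp point (between the pads) lies 19 mm behind it; y points along the fingers, x is the direction in which the jaws open and shut, and the axes are right-handed (so a half turn about y gives the same grasp; the last joint's range is limited). The gripper opens to 85 mm and grips with 20 to 120 N. Pads are 22 mm wide; open, the fingers measure 114 mm over their backs; the gripper's body (76 mm by 85 mm) begins 54 mm behind the grasp point. The pads swing forward as they close: fully open they stand 13 mm farther back than shut.
Start: joints at [78.999, 39.483, -11.15, 89.685, 9.013, 51.709, -12.324], TCP at [0.14, -0.609, 0.231] pointing down, gripper open.
Joint ranges: [-172.22, 172.22], [-26.19, 119.32], [-84.43, 86.54], [7.71, 146.69], [-57.33, 237.33], [2.42, 119.75], [-152.13, 152.13]. Speed limits (degrees/s): [147.25, 147.25, 180, 180, 180, 180, 180].

### API

Orientations are given as [roll, pitch, yaw] about the fixed x, y, z axes, in that order (R = Rz(yaw) Ry(pitch) Rx(roll)).
In Python, from bench import ctrl gives the robot as it stands. The module is installed in compiled form; this text tells all that it offers. Calls block until the motion is done:
- ctrl.move_ptp(position, orientation): joint-space move of the TCP to a pose.
- ctrl.move_linear(position, ori=None, speed=0.15, guard=None): straight line of the TCP; ori=None keeps the orientation; speed is the mean speed in m/s. With guard (N) it stops when the force on the tool has changed by that much, and returns True; else False.
- ctrl.move_joints(angles): joint-space move.
- ctrl.move_gripper(opening, strength=None): finger opening in m; strength is the grip in N (None keeps the last); returns when the fingers have stopped.
- ctrl.sleep(seconds).
- ctrl.inverse_kinematics(position, orientation): joint angles nearest the present ones, or None.
- ctrl.sense(): the state.
- ctrl.snapshot(name): name is "scene" or "top" or "wrist"; returns (picture, depth): 420x560x3 uint8, red, green, blue; 420x560 float32, m along the optical axis (not along the pixel's ray), 0 where there is no reading.
- ctrl.camera_info(name): a dict with "camera_matrix" (3x3 intrinsics, pixels), "R" (3x3) and "t" (3): a world point X has camera coordinates R X + t; the wrist camera has in their place "tool_from_camera" (4x4, takes a point from camera to tool coordinates, whose origin is the TCP and whose axes are the tool frame's). Camera axes: x right, y down, z forward; pixel columns grow to the right and rows downward; lengths in m; the calibration is good to about 2 mm. A picture is of the moment at which its call begins: read the wrist's pose just before it. camera_info takes no time and is no camera call.
A pose or a line that the arm cannot do raises ctrl.PlanningError and nothing moves.
- ctrl.job_done(): hands the job in, once; it reports no verdict.
The state is a dict: "time_s": time; "joint_pos": joint angles; "qvel": joint speeds; "effort": joint torques, N m; "eef_pos": TCP position; "ee_rot": TCP orientation; "force": force on the tool from outside, world axes, zero at the start; "moment": the same for the moment, N m; "opening": finger opening in m.
Only numpy, scipy, OpenCV 4.12 (cv2) and the standard library are available. Lean on these libraries where they do the work, as an engineer would, in place of code of your own. Each camera call takes 0.05 s, during which the arm holds its last target.

## Working session

There is one attempt and no reset: what is moved stays moved. The work goes in short steps, each a Python script; the robot and the scene stay as the last script left them, time stands still between calls to the robot, and variables do not carry over. Pictures are saved under pics/ and viewed, and the job is handed in when it is done.

```bash
mkdir -p pics; ls; cat > h.py <<'E'
import numpy as np, cv2
from scipy.spatial.transform import Rotation as Rn
from bench import ctrl
def save(n,img,s=1,crop=None):
    if crop: img=img[crop[1]:crop[3],crop[0]:crop[2]]
    img=cv2.resize(img,None,fx=s,fy=s,interpolation=cv2.INTER_CUBIC)
    cv2.imwrite('pics/'+n+'.png',img[:,:,::-1])
E
python3 - <<'E'
from h import *
for c in ['scene','top']:
    im,d=ctrl.snapshot(c); save(c+'0',im,1.4); np.savez(c+'0.npz',im=im,d=d)
    print(ctrl.camera_info(c))
print(ctrl.sense()); print(ctrl.camera_info('wrist'))
E
```

```text
pics
{'camera_matrix': array([[429.73443732,   0.        , 280.79652139],
       [  0.        , 429.73443732, 209.8389417 ],
       [  0.        ,   0.        ,   1.        ]]), 'R': array([[-0.56753044,  0.82326208, -0.01219621],
       [ 0.56333951,  0.37746004, -0.7349643 ],
       [-0.60046466, -0.42398521, -0.67799612]]), 't': array([ 0.32486589, -0.239838  ,  1.40600066])}
{'camera_matrix': array([[525.94813239,   0.        , 282.07953858],
       [  0.        , 525.94813239, 216.67961259],
       [  0.        ,   0.        ,   1.        ]]), 'R': array([[-2.31657930e-02, -9.99724932e-01, -3.66140106e-03],
       [-9.83166490e-01,  2.34457316e-02, -1.81201409e-01],
       [ 1.81237411e-01, -5.97907507e-04, -9.83439192e-01]]), 't': array([0.04140132, 0.58005362, 1.13962934])}
{'time_s': 0.1, 'joint_pos': array([ 79.0000937 ,  39.52851893, -11.14408613,  89.73952475,
         9.01243544,  51.7102149 , -12.32287407]), 'qvel': array([ 0.05062826, -0.14585196, -0.11385203, -0.23417326, -0.01408511,
        0.04606679, -0.04688182]), 'effort': array([-3.76715951e-03, -5.40602338e+01,
[... 196 characters left out ...]
8, -77.05857307]), 'force': array([-0.0469938 , -0.37374335,  0.38297171]), 'moment': array([ 0.02692049, -0.05629773, -0.0268798 ]), 'opening': 0.08523955096299093}
{'camera_matrix': array([[336.75399409,   0.        , 278.75409566],
       [  0.        , 336.75399409, 209.74803596],
       [  0.        ,   0.        ,   1.        ]]), 'tool_from_camera': array([[ 9.99999115e-01,  1.27502967e-03, -3.79556718e-04,
        -3.50114078e-04],
       [ 7.07006822e-04, -2.67680400e-01,  9.63507501e-01,
        -1.42435758e-01],
       [ 1.12690076e-03, -9.63506916e-01, -2.67681064e-01,
         6.83371689e-02],
       [ 0.00000000e+00,  0.00000000e+00,  0.00000000e+00,
         1.00000000e+00]])}
```

View pics/scene0.png

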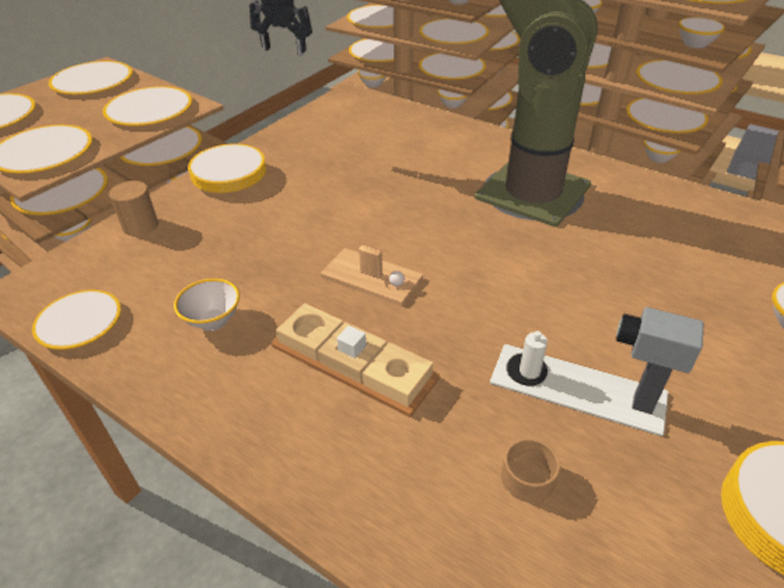

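View pics/top0.png

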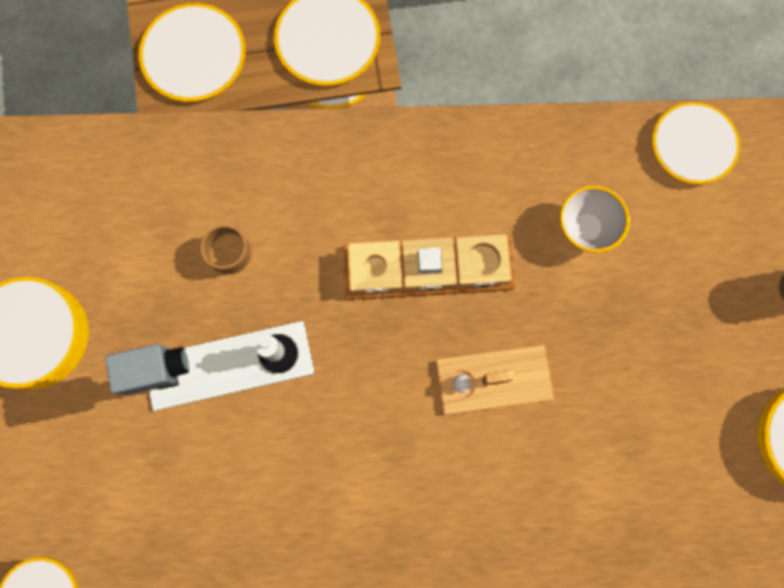

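The small round slot is the left block in the top view (~375,265), next to the square one and then the large one. The gauge is on the pad at ~(275,350). The tray is at ~(497,378) with its ball end towards the camera. I'll enlarge crops for exact pixels.

```bash
python3 - <<'E'
from h import *
im=np.load('top0.npz')['im']
save('t_st',im,5,(70,220,230,300)); save('t_sl',im,6,(240,160,373,215)); save('t_tr',im,7,(305,240,400,300))
im=np.load('scene0.npz')['im']
save('s_a',im,5,(345,210,485,310));save('s_b',im,4,(190,170,320,300))
E
```

```text
(no output)
```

View pics/t_st.png

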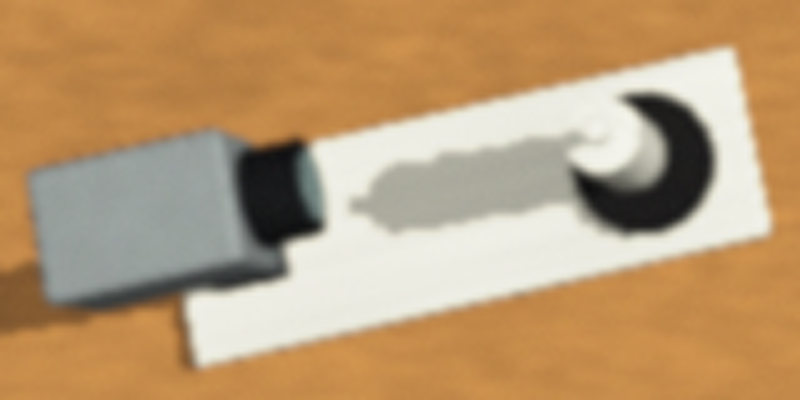

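View pics/t_sl.png

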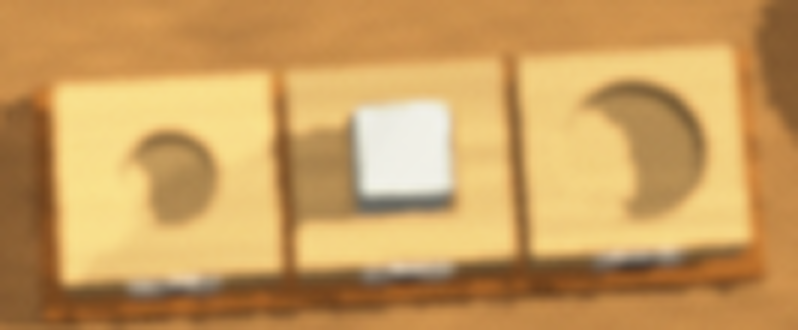

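View pics/t_tr.png

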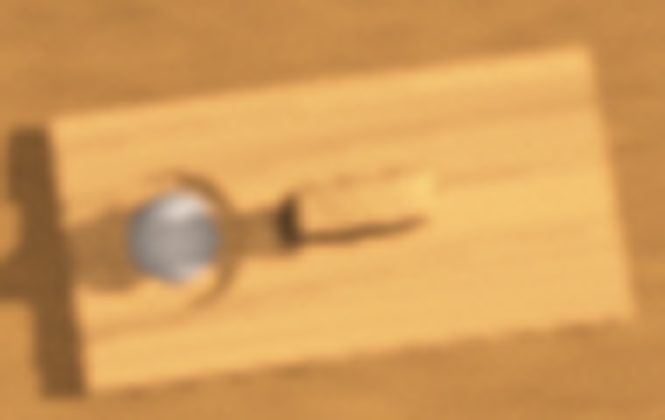

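View pics/s_a.png

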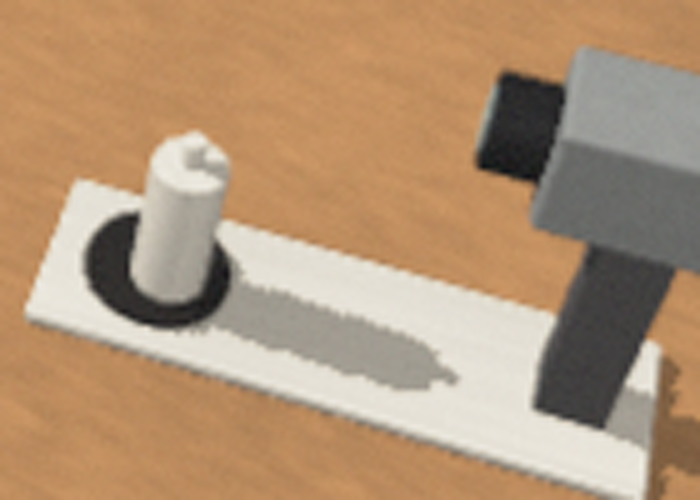

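View pics/s_b.png

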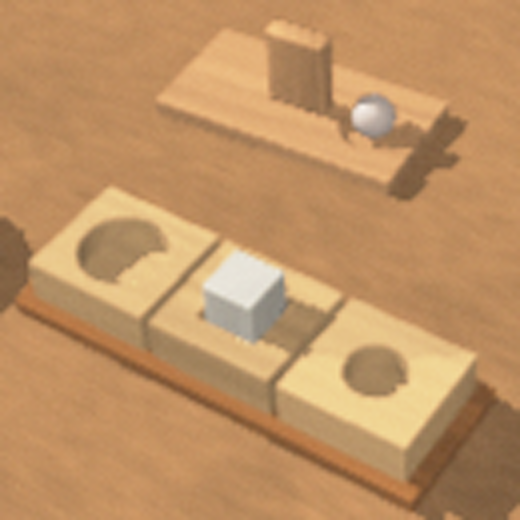

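Corners and circles read off the crops. Next I turn them into world positions and cross-check them against the scene view.

```bash
cat >> h.py <<'E'
def ray(cam,uv,z,info=None,eef=None):
    i=info or ctrl.camera_info(cam); K=i['camera_matrix'];R=i['R'];t=i['t']
    d=R.T@np.linalg.solve(K,[uv[0],uv[1],1.]); c=-R.T@t
    return c+d*(z-c[2])/d[2]
def cr(xy,s,o): return [(xy[0]+.5)/s-.5+o[0],(xy[1]+.5)/s-.5+o[1]]
E
python3 - <<'E'
from h import *
np.set_printoptions(precision=4,suppress=True)
def P(l,s,o,z,cam): return np.array([ray(cam,cr(p,s,o),z) for p in l])
def ang(v): return np.degrees(np.arctan2(v[1],v[0]))
b=P([(735,48),(772,232),(197,367)],5,(70,220),.008,'top'); print('base',b,ang(b[2]-b[1]),'len',np.linalg.norm(b[2]-b[1]),np.linalg.norm(b[0]-b[1]))
print('pad',P([(645,163),(715,160),(575,168)],5,(70,220),.014,'top'))
print('gauge top',P([(603,138)],5,(70,220),.089,'top'))
s=P([(55,85),(275,72),(283,272),(62,288)],6,(240,160),.042,'top'); print('small',s.mean(0),ang(s[0]-s[1]),ang(s[3]-s[2]),np.linalg.norm(s[0]-s[1]),np.linalg.norm(s[0]-s[3]))
print('hole',P([(172,178)],6,(240,160),.042,'top'))
s=P([(518,58),(738,45),(752,248),(528,262)],6,(240,160),.042,'top'); print('large',s.mean(0))
t=P([(50,120),(588,47),(633,318),(88,392)],7,(305,240),.012,'top');print('tray',t.mean(0),ang(t[0]-t[1]),ang(t[3]-t[2]),np.linalg.norm(t[0]-t[1]))
print('SCENE')
b=P([(77,180),(25,318),(640,495)],5,(345,210),.008,'scene');print('base',b,ang(b[2]-b[1]),np.linalg.norm(b[0]-b[1]))
print('pad',P([(158,268)],5,(345,210),.014,'scene'),'gauge base(centre)',P([(188,167)],5,(345,210),.089,'scene'))
s=P([(350,298),(475,352),(408,475-28),(278,388)],4,(190,170),.042,'scene');print('small',s.mean(0))
print('hole',P([(376,371)],4,(190,170),.042,'scene'))
t=P([(230,28),(449,103),(388,187),(158,101)],4,(190,170),.012,'scene');print('tray',t.mean(0),ang(t[1]-t[0]))
E
```

```text
base [[0.563  0.182  0.008 ]
 [0.4763 0.1649 0.008 ]
 [0.4205 0.4292 0.008 ]] 101.91691380489151 len 0.27012278392680844 0.08837496739832862
pad [[0.5091 0.2229 0.014 ]
 [0.5097 0.1905 0.014 ]
 [0.5075 0.2554 0.014 ]]
gauge top [[0.5115 0.2293 0.089 ]]
small [0.6479 0.0595 0.042 ] 92.10862174127391 92.85658997795692 0.08539402469321054 0.08031262491469296
hole [[0.6481 0.0582 0.042 ]]
large [ 0.6539 -0.1201  0.042 ]
tray [ 0.458  -0.1329  0.012 ] 96.38979447943679 96.30721338706533 0.18025190227194274
SCENE
base [[0.4775 0.1681 0.008 ]
 [0.5673 0.1873 0.008 ]
 [0.5069 0.4466 0.008 ]] 103.11591962438148 0.0917998652098022
pad [[0.5115 0.2261 0.014 ]] gauge base(centre) [[0.5156 0.231  0.089 ]]
small [0.6473 0.061  0.042 ]
hole [[0.6486 0.0608 0.042 ]]
tray [ 0.4574 -0.1296  0.012 ] 95.81883676748296
```

```bash
python3 - <<'E'
from h import *
np.set_printoptions(precision=1,suppress=True)
for n,p in dict(gview=[.51,.21,.22],gauge=[.513,.230,.05],slot=[.648,.06,.06],slotup=[.648,.06,.2],tray=[.458,-.131,.022],tray2=[.521,.172,.155]).items():
    for y in [0,12,180,192,96,-84]:
        q=ctrl.inverse_kinematics(p,[-90,0,y]); print(n,y,q if q is None else np.array(q))
E
```

```text
gview 0 [-10.1  36.7 -28.4 102.7  23.1  46.4 -50. ]
gview 12 [ -8.   37.3 -32.1 102.6  25.9  47.5 -40.6]
gview 180 [  9.8  51.3 -71.9 101.7  52.8  68.6 101.7]
gview 192 [  9.8  51.3 -71.9 101.7  52.8  68.6 113.7]
gview 96 [  5.   45.  -58.3 102.   44.4  59.4  25.6]
gview -84 [ -25.9   34.6   -2.   103.6    1.7   41.9 -112.9]
gauge 0 [-34.9  51.3  10.4 108.5 -21.9  22.1  -7.9]
gauge 12 [-33.7  51.1   8.3 108.4 -17.7  21.7   0.1]
gauge 180 [  6.7  70.4 -72.1 106.3  75.   68.2  86.4]
gauge 192 [ -47.4   56.3   33.7  109.1  -57.3   33.3 -142.7]
gauge 96 [-21.3  50.8 -12.9 107.7  25.1  24.2  43.4]
gauge -84 [-43.6  54.2  26.3 108.9 -48.5  28.6 -66.7]
slot 0 [  0.6  54.8 -18.8  91.3  25.2  38.2 -30.8]
slot 12 [  2.4  55.3 -22.3  91.2  29.3  39.5 -22.2]
slot 180 [ -26.3   59.2   33.8   92.9  -45.1   42.4 -150.8]
slot 192 [ -22.6   57.2   26.    92.7  -36.    38.8 -146.3]
slot 96 [ 15.   62.1 -49.6  90.4  55.5  54.8  42.3]
slot -84 [-11.5  54.1   4.1  92.   -5.9  34.1 -88.2]
slotup 0 [  5.1  45.4 -27.9  86.2  24.1  54.5 -29.8]
slotup 12 [  6.9  46.  -31.4  86.1  27.   55.6 -20.2]
slotup 180 
[... 176 characters left out ...]
4 [ -8.3  43.3  -2.   87.    1.8  49.7 -94.9]
tray 0 [ 13.6  51.3  -5.2 122.8  34.3   7.3 -23.7]
tray 12 [ 14.2  51.3  -6.2 122.8  38.7   7.8 -16.1]
tray 180 [   7.    51.7    5.6  123.1  -40.     6.9 -129.7]
tray 192 [   7.7   51.6    4.5  123.1  -33.4    6.4 -124.3]
tray 96 [ 24.   52.5 -22.3 122.3  67.9  19.   39.2]
tray -84 [ 10.6  51.4  -0.3 123.    2.7   5.7 -76.2]
tray2 0 [ -9.7  41.1 -22.4 106.9  24.7  36.8 -47.2]
tray2 12 [ -7.5  41.7 -26.2 106.7  28.4  38.1 -38.7]
tray2 180 [ 13.5  57.9 -72.  105.7  61.3  66.7  99. ]
tray2 192 [ 13.5  57.9 -72.  105.7  61.3  66.7 111. ]
tray2 96 [  3.4  46.5 -46.4 106.2  45.2  47.7  29.4]
tray2 -84 [ -26.4   40.1    5.5  107.8   -6.6   32.4 -100.6]
```

```bash
cat >> h.py <<'E'
def wshot(n):
    s=ctrl.sense(); im,d=ctrl.snapshot('wrist')
    T=np.eye(4);T[:3,:3]=Rn.from_euler('xyz',s['ee_rot'],degrees=True).as_matrix();T[:3,3]=s['eef_pos']
    W=T@ctrl.camera_info('wrist')['tool_from_camera']
    R=W[:3,:3].T;t=-R@W[:3,3]
    np.savez(n+'.npz',im=im,d=d,R=R,t=t,K=ctrl.camera_info('wrist')['camera_matrix']); save(n,im,1.4)
    print(n,s['time_s'],s['eef_pos'],s['ee_rot'])
def wray(n,uv,z):
    f=np.load(n+'.npz'); return ray(None,uv,z,info=dict(camera_matrix=f['K'],R=f['R'],t=f['t']))
E
python3 - <<'E'
from h import *
ctrl.move_ptp([.66,.05,.22],[-90,0,-84]); ctrl.sleep(.2); wshot('w1')
ctrl.move_ptp([.53,.22,.22],[-90,0,-78]); ctrl.sleep(.2); wshot('w2')
E
```

```text
w1 3.25 [0.66003225 0.04936043 0.22002632] [-8.99995055e+01 -1.12017524e-02 -8.40499564e+01]
w2 4.3667 [0.53140945 0.21810091 0.21987948] [-8.99662976e+01 -5.41809118e-02 -7.82037760e+01]
```

View pics/w1.png

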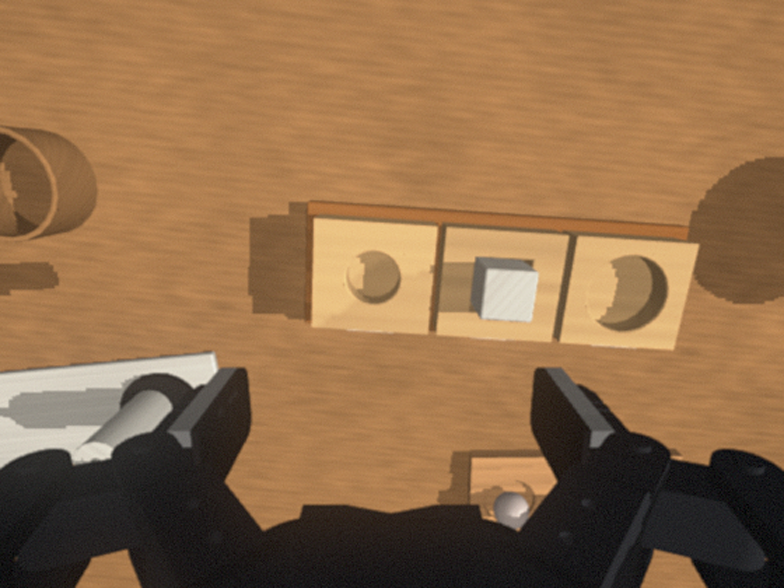

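View pics/w2.png

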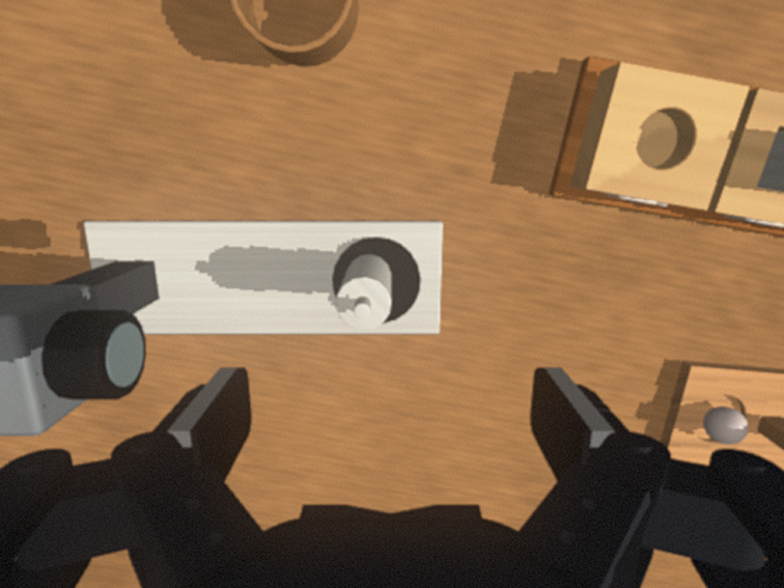

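w1 shows the small hole at ~(374,277), free and the smallest of the three. w2 shows the gauge top at ~(363,303) and the pad at ~(376,280). I'll enlarge both.

```bash
python3 - <<'E'
from h import *
im=np.load('w1.npz')['im']; save('w1a',im,7,(215,150,320,245))
im=np.load('w2.npz')['im']; save('w2a',im,7,(215,150,325,245))
E
```

```text
(no output)
```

View pics/w1a.png

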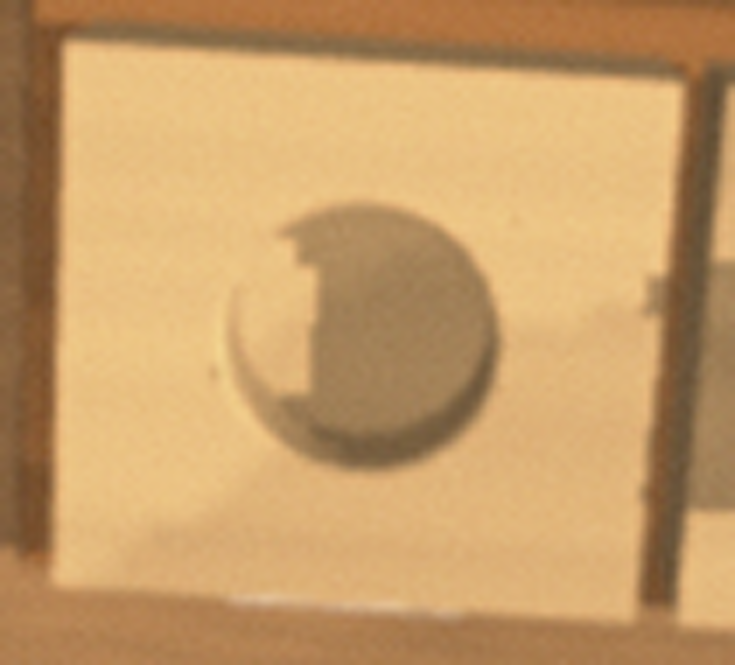

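View pics/w2a.png

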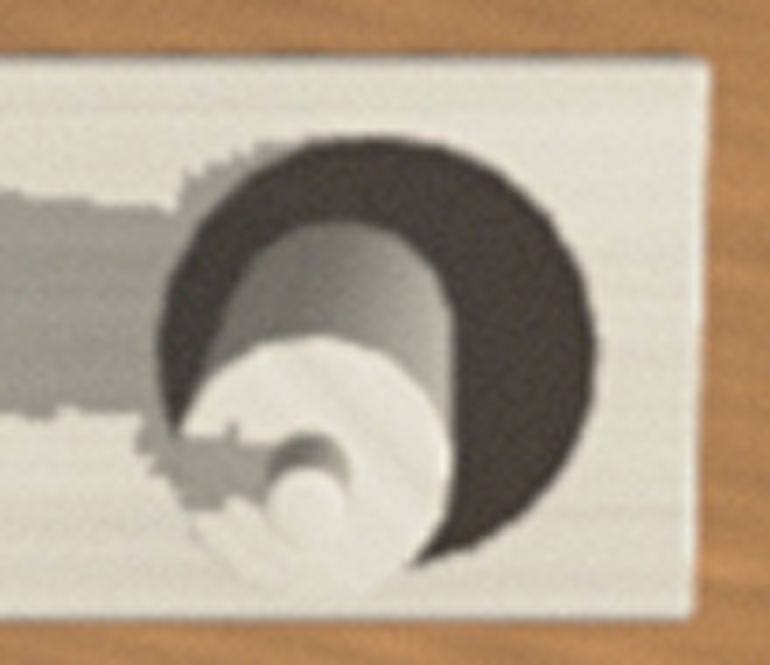

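```bash
python3 - <<'E'
from h import *
np.set_printoptions(precision=4,suppress=True)
o1=(215,150)
print('hole',wray('w1',cr((363.5,335.5),7,o1),.042),[wray('w1',cr(p,7,o1),.042)[:2] for p in [(228,335),(499,335)]])
s=np.array([wray('w1',cr(p,7,o1),.042) for p in [(65,40),(685,78),(640,618),(52,585)]]);print('block',s.mean(0),np.linalg.norm(s[0]-s[1]))
print('gauge',wray('w2',cr((316,467),7,o1),.089),'pin',wray('w2',cr((309,508),7,o1),.104))
print('pad',wray('w2',cr((377,350),7,o1),.014))
a=wray('w2',cr((84,222),1.4,(0,0)),.008);b=wray('w2',cr((443,222),1.4,(0,0)),.008);c=wray('w2',cr((692,618),7,o1),.008);print(a,b,c,np.degrees(np.arctan2(*(a-b)[1::-1])),np.linalg.norm(b-c))
for n,uv in [('w1',cr((373,350),7,o1))]:
    d=np.load(n+'.npz')['d'];print('depth',d[int(uv[1])][int(uv[0])])
E
```

```text
hole [0.6504 0.0609 0.042 ] [array([0.6485, 0.0798]), array([0.6525, 0.0421])]
block [0.6499 0.0613 0.042 ] 0.08401388925627402
gauge [0.515  0.2315 0.089 ] pin [0.5146 0.2314 0.104 ]
pad [0.5124 0.2257 0.014 ]
[0.5095 0.4481 0.008 ] [0.5647 0.1853 0.008 ] [0.4781 0.1676 0.008 ] 101.8591553073794 0.0884038851798887
depth 0.349881
```

```bash
python3 - <<'E'
from h import *
o=[-90,0,-78]
ctrl.move_ptp([.515,.2313,.14],o)
print(ctrl.move_linear([.515,.2313,.046],o,.1,guard=8), ctrl.sense()['eef_pos'])
ctrl.move_gripper(0.0,40); s=ctrl.sense(); print(s['opening'],s['force'],s['eef_pos'],s['time_s'])
E
```

```text
False [0.51549675 0.23149352 0.04658957]
0.031800837744536264 [-0.51249712  0.32420438  3.6725904 ] [0.51509155 0.23141095 0.0463261 ] 6.4667
```

```bash
python3 - <<'E'
from h import *
o=[-90,0,-78]
ctrl.move_linear([.515,.2313,.2],o,.12); ctrl.sleep(.2); wshot('w3'); s=ctrl.sense(); print(s['opening'],s['force'])
ctrl.move_linear([.650,.061,.12],o,.15); ctrl.sleep(.2); wshot('w4')
im,d=ctrl.snapshot('scene'); save('s4',im,4,(190,150,350,290))
E
```

```text
w3 8.1 [0.51476007 0.23115983 0.19947364] [-9.00558514e+01 -1.72550079e-02 -7.79999858e+01]
0.0317260437741724 [ 0.50319304 -0.26925292 -1.83835143]
w4 10.0417 [0.64986371 0.06160533 0.12026364] [-8.99881781e+01  1.15063772e-02 -7.79531112e+01]
```

View pics/w3.png

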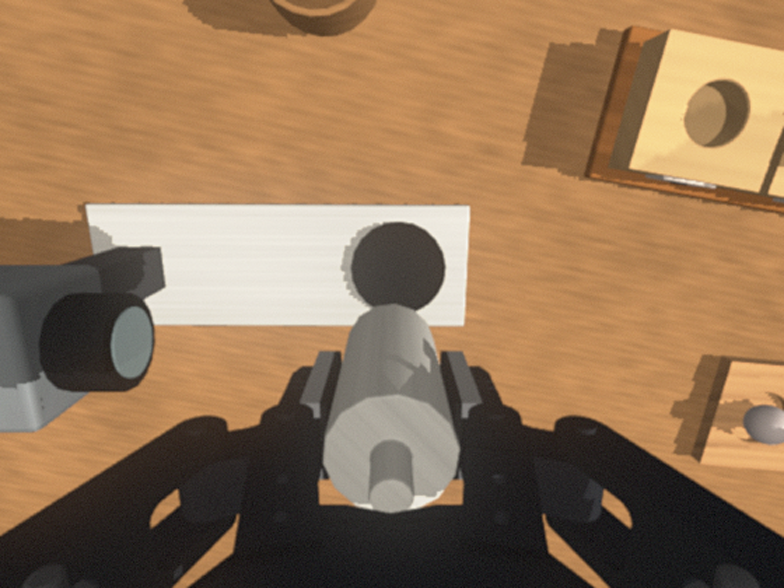

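View pics/w4.png

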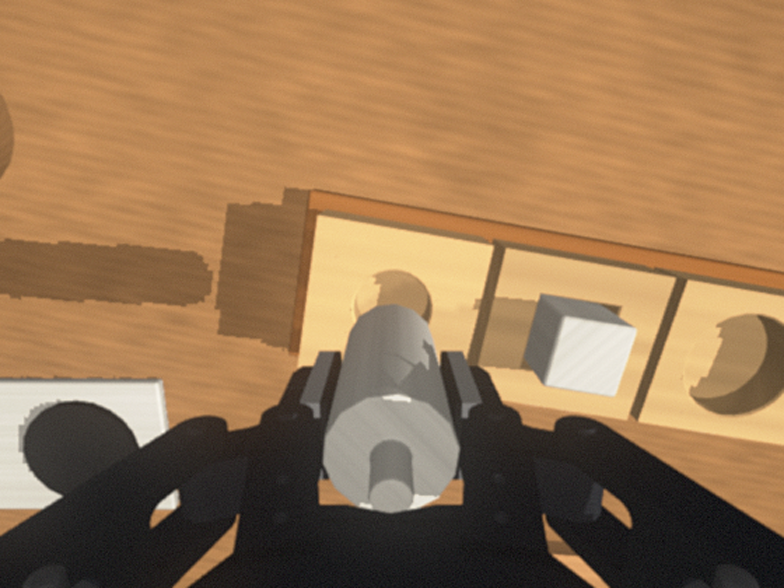

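View pics/s4.png

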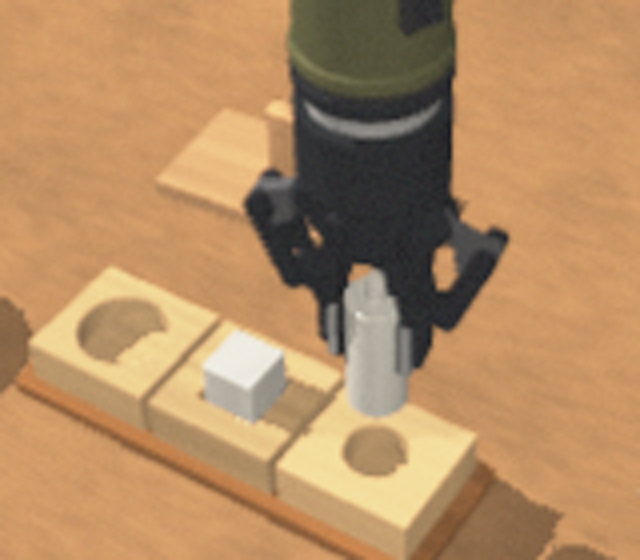

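```bash
python3 - <<'E'
from h import *
np.set_printoptions(precision=4,suppress=True)
print('top',wray('w4',cr((391.5,450),1.4,(0,0)),.163),'pin',wray('w4',cr((392,494),1.4,(0,0)),.178))
print('pad',wray('w3',cr((398,267.5),1.4,(0,0)),.014))
save('w4a',np.load('w4.npz')['im'],5,(205,140,365,260))
E
```

```text
top [0.6513 0.062  0.163 ] pin [0.6507 0.0618 0.178 ]
pad [0.5123 0.2256 0.014 ]
```

View pics/w4a.png

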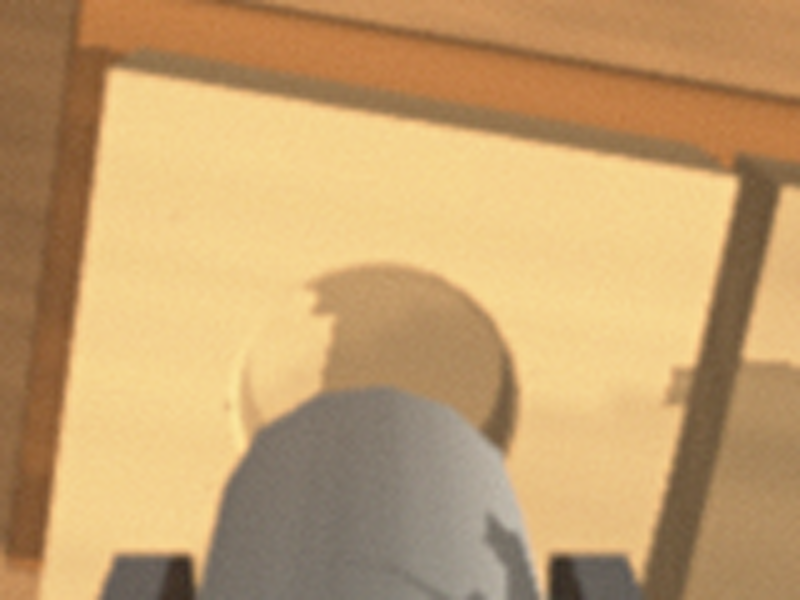

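```bash
python3 - <<'E'
from h import *
np.set_printoptions(precision=4,suppress=True)
f=np.load('w4.npz');K,R,t=f['K'],f['R'],f['t']
th=np.linspace(0,6.28,400)
def ext(c,r,z):
    X=np.c_[c[0]+r*np.cos(th),c[1]+r*np.sin(th),0*th+z]
    q=(X@R.T+t)@K.T;q=q[:,:2]/q[:,2:]; q=(q-[205,140]+.5)*5-.5; return q.min(0),q.max(0)
print(ext((.650,.061),.019,.042)); print('gauge bottom',ext((.651,.0616),.017,.088))
E
```

```text
(array([240.055 , 264.7212]), array([517.1785, 529.635 ]))
gauge bottom (array([223.037 , 365.8366]), array([530.3811, 654.1206]))
```

```bash
python3 - <<'E'
from h import *
np.set_printoptions(precision=4,suppress=True)
for n in ['w3','w4']:
    f=np.load(n+'.npz');K,R,t,d=f['K'],f['R'],f['t'],f['d']
    # column profile near gauge centre
    u=279
    v=np.arange(205,350,6)
    z=d[v,u]; X=np.c_[(u-K[0,2])/K[0,0]*z,(v-K[1,2])/K[1,1]*z,z]; W=(X-t)@R
    print(n); print(np.c_[v,W])
E
```

```text
w3
[[205.       0.497    0.2276   0.0137]
 [211.       0.4907   0.2262   0.0129]
 [217.       0.5307   0.2348   0.1693]
 [223.       0.5302   0.2347   0.1784]
 [229.       0.5305   0.2348   0.1886]
 [235.       0.5305   0.2348   0.197 ]
 [241.       0.5306   0.2348   0.205 ]
 [247.       0.5307   0.2348   0.2122]
 [253.       0.5303   0.2348   0.2175]
 [259.       0.5307   0.2348   0.2242]
 [265.       0.5301   0.2347   0.2283]
 [271.       0.5309   0.2349   0.2348]
 [277.       0.5302   0.2348   0.2381]
 [283.       0.5303   0.2348   0.2425]
 [289.       0.5279   0.2343   0.242 ]
 [295.       0.5255   0.2337   0.2415]
 [301.       0.5236   0.2333   0.242 ]
 [307.       0.5213   0.2329   0.2419]
 [313.       0.5193   0.2324   0.2423]
 [319.       0.5188   0.2323   0.245 ]
 [325.       0.5194   0.2325   0.2492]
 [331.       0.5187   0.2323   0.2512]
 [337.       0.5188   0.2323   0.2543]
 [343.       0.5183   0.2322   0.2564]
 [349.       0.5168   0.2319   0.2571]]
w4
[[205.       0.6549   0.063    0.0224]
 [211.       0.6503   0.062    0.0218]
 [217.       0.6656   0.0653   0.0893]
 
[... 157 characters left out ...]
247.       0.6654   0.0652   0.1319]
 [253.       0.6652   0.0652   0.138 ]
 [259.       0.6659   0.0653   0.1454]
 [265.       0.6654   0.0652   0.1496]
 [271.       0.6657   0.0653   0.1552]
 [277.       0.6657   0.0653   0.1597]
 [283.       0.6648   0.0651   0.1621]
 [289.       0.663    0.0647   0.1628]
 [295.       0.6604   0.0641   0.162 ]
 [301.       0.6588   0.0638   0.163 ]
 [307.       0.6565   0.0633   0.1629]
 [313.       0.6551   0.063    0.1642]
 [319.       0.6542   0.0628   0.1663]
 [325.       0.6544   0.0628   0.1698]
 [331.       0.6539   0.0627   0.1723]
 [337.       0.6536   0.0627   0.1747]
 [343.       0.6535   0.0626   0.1774]
 [349.       0.6515   0.0622   0.1775]]
```

```bash
python3 - <<'E'
from h import *
o=[-90,0,-78]
ctrl.move_linear([.6513,.0602,.085],o,.1); ctrl.sleep(.3); print(ctrl.sense()['eef_pos'])
print(ctrl.move_linear([.6513,.0602,.0535],o,.04,guard=6)); s=ctrl.sense(); print(s['eef_pos'],s['force'],s['time_s'])
im,d=ctrl.snapshot('scene'); save('s5',im,4,(190,150,350,290))
E
```

```text
[0.65167161 0.06026331 0.0855836 ]
True
[0.65061763 0.06014377 0.05437066] [-0.07571882 -0.0891327   4.86023424] 11.6667
```

View pics/s5.png

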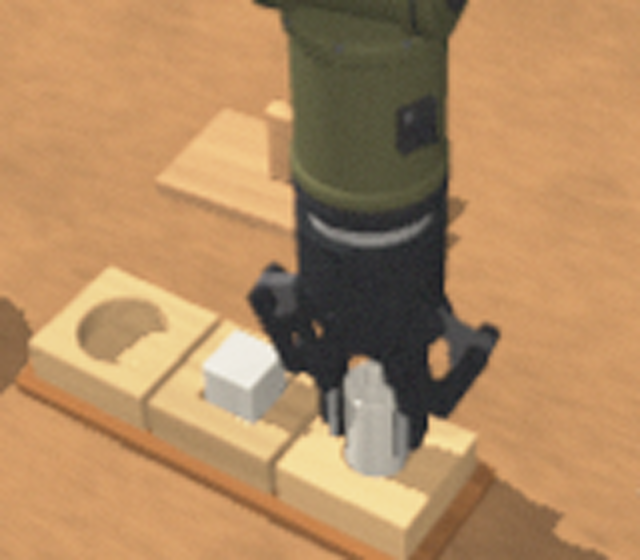

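Seated at the expected height, so I'll release, retreat and check, then view the tray.

```bash
python3 - <<'E'
from h import *
o=[-90,0,-78]
ctrl.move_gripper(0.058); ctrl.sleep(.2)
ctrl.move_linear([.6505,.0602,.2],o,.12); ctrl.sleep(.1); wshot('w6')
ctrl.move_ptp([.458,-.20,.22],[-90,0,6]); ctrl.sleep(.3); wshot('w7')
im,d=ctrl.snapshot('scene'); save('s6',im,4,(190,150,350,290))
print(ctrl.sense()['time_s'])
E
```

```text
w6 13.7667 [0.64998993 0.06012506 0.19910938] [-9.00951316e+01  7.04945997e-03 -7.79987567e+01]
w7 15.5 [ 0.45837079 -0.19955478  0.21990979] [-8.99915429e+01 -3.71105652e-03  6.04040373e+00]
15.6
```

View pics/s6.png

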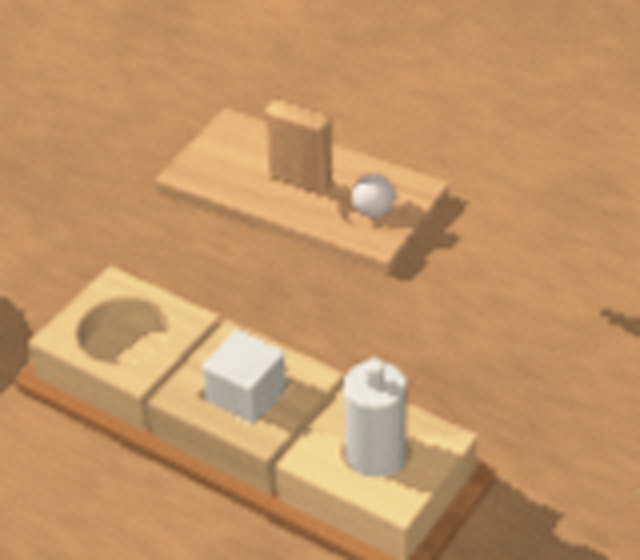

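View pics/w7.png

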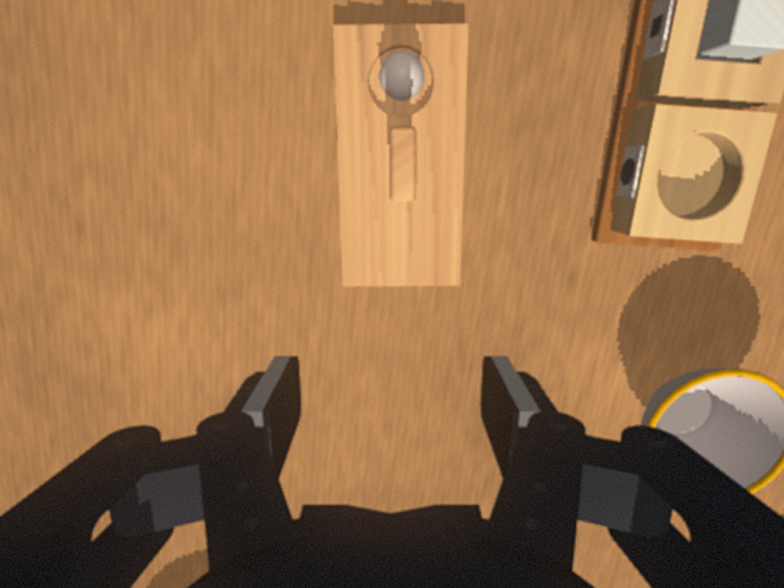

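View pics/w6.png

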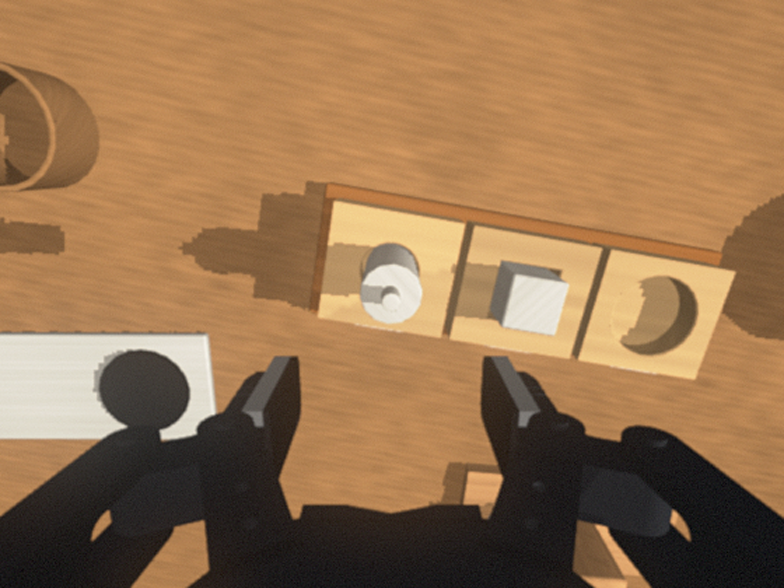

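The gauge stands upright in the small slot, released, and the square gauge is in its place. In w7 the tray corners are ~(333,24),(467,24),(460,286),(343,286), and the fin top spans (390–415, 126–201).

```bash
python3 - <<'E'
from h import *
np.set_printoptions(precision=4,suppress=True)
W=lambda p,z: wray('w7',cr(p,1.4,(0,0)),z)
t=np.array([W(p,.012) for p in [(333,24),(467,24),(460,286),(343,286)]])
e=(t[0]+t[1]-t[2]-t[3]); print(t.mean(0),np.degrees(np.arctan2(e[1],e[0])),np.linalg.norm(e)/2,np.linalg.norm(t[0]-t[1]))
f=np.array([W(p,.072) for p in [(390,126.5),(415,126.5),(415.5,199),(391,199)]]); e=(f[0]+f[1]-f[2]-f[3]); print('fin',f.mean(0),np.degrees(np.arctan2(e[1],e[0])),np.linalg.norm(e)/2,np.linalg.norm(f[0]-f[1]))
print('ball',W((401,75),.022))
save('w7a',np.load('w7.npz')['im'],6,(230,10,345,100))
E
```

```text
[ 0.4592 -0.1317  0.012 ] 96.78104404441368 0.1801354151568524 0.08918556099264827
fin [ 0.4591 -0.131   0.072 ] 97.12324809753977 0.0414691550438445 0.014546328434864326
ball [ 0.4527 -0.0748  0.022 ]
```

View pics/w7a.png

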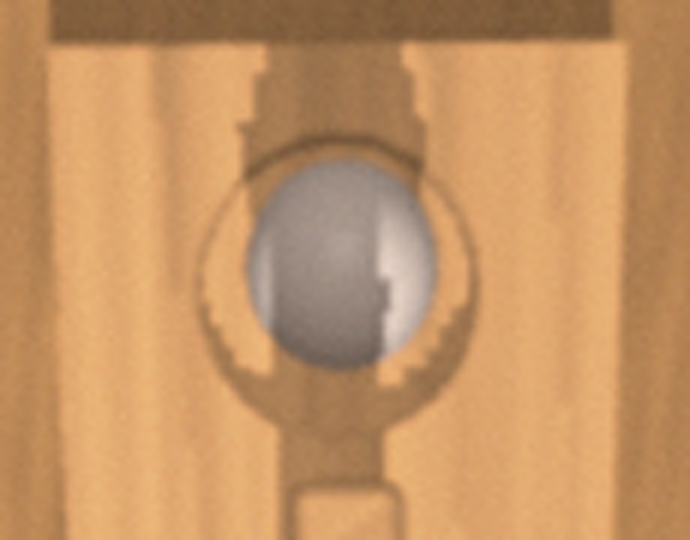

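```bash
python3 - <<'E'
from h import *
o=[-90,0,6.8]
ctrl.move_ptp([.459,-.1312,.12],o)
print(ctrl.move_linear([.459,-.1312,.0225],o,.08,guard=8), ctrl.sense()['eef_pos'])
ctrl.move_gripper(0.0,80); s=ctrl.sense(); print(s['opening'],s['force'],s['eef_pos'],s['ee_rot'],s['time_s'])
ctrl.move_linear([.459,-.1312,.06],o,.04); ctrl.sleep(.3); wshot('w8'); s=ctrl.sense(); print(s['opening'],s['force'],s['moment'])
im,d=ctrl.snapshot('scene'); save('s8',im,4,(190,110,350,250))
E
```

```text
False [ 0.45923731 -0.13132383  0.02284491]
0.015242830798954035 [-0.81207105 -0.36013163  5.92094315] [ 0.45906162 -0.1312869   0.02285265] [-9.00157584e+01 -2.08880861e-02  6.79316452e+00] 17.9833
w8 19.3667 [ 0.45895494 -0.13114404  0.05985095] [-8.99965248e+01  1.41109483e-02  6.80756726e+00]
0.014972014352305218 [-0.53831572 -0.32386585 -3.00058945] [-0.00319126 -0.03341005 -0.0157912 ]
```

View pics/w8.png

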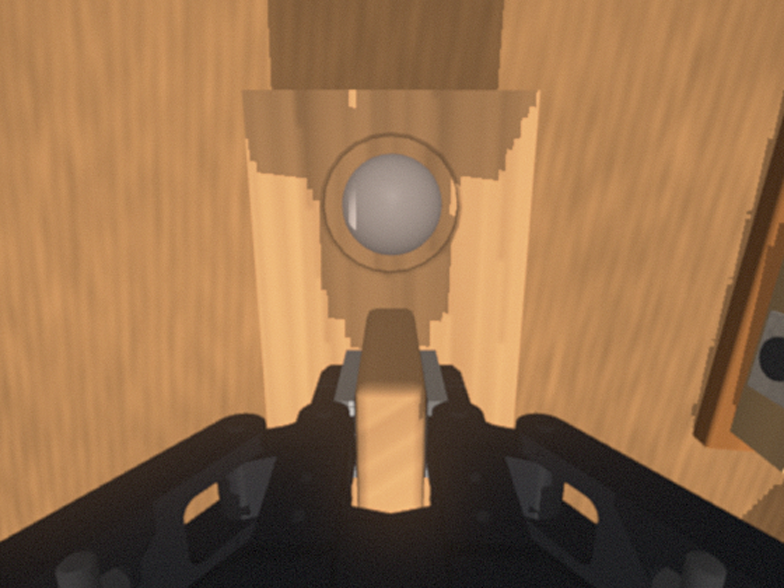

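View pics/s8.png

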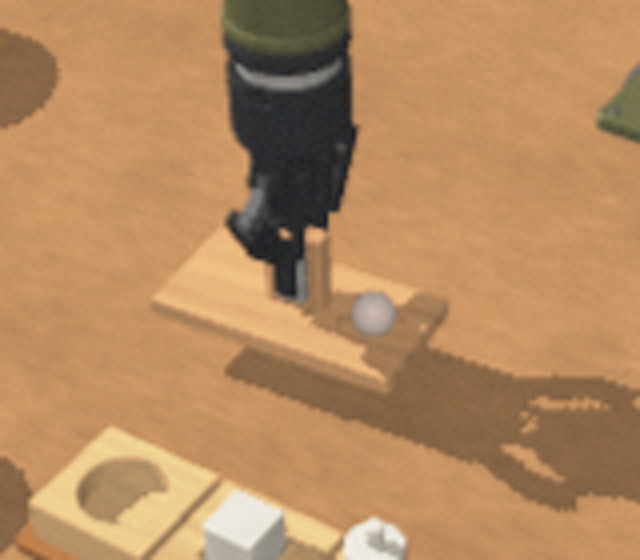

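Tray lifted; ball centred in its pocket. Now a level check via a plane fit of the board's depth.

```bash
cat >> h.py <<'E'
def level(n):
    f=np.load(n+'.npz');K,R,t,d,im=f['K'],f['R'],f['t'],f['d'],f['im']
    m=np.zeros(d.shape,bool); m[72:160,185:225]=1; m[72:160,335:368]=1; m[70:88,185:368]=1
    v,u=np.nonzero(m&(d>0)); z=d[v,u]; X=np.c_[(u-K[0,2])/K[0,0]*z,(v-K[1,2])/K[1,1]*z,z]; W=(X-t)@R
    k=np.ones(len(W),bool)
    for _ in range(8):
        A=np.c_[W[:,0],W[:,1],np.ones(len(W))]; c=np.linalg.lstsq(A[k],W[k,2],rcond=None)[0]; r=W[:,2]-A@c; k=abs(r)<max(.0015,1.5*np.std(r[k]))
    yaw=np.radians(Rn.from_matrix(R.T).as_euler('xyz')[2])
    print('board slopes deg x,y:',np.degrees(np.arctan(c[:2])),'z mean',W[k,2].mean(),k.sum(),'rms',np.std(r[k]))
    return c
E
python3 - <<'E'
from h import *
np.set_printoptions(precision=4,suppress=True)
level('w8')
W=lambda p,z: wray('w8',cr(p,1.4,(0,0)),z)
zu=.06-.0225
print('pocket',W((391.5,203),zu+.012),'ball',W((392.5,204.5),zu+.022),'front corners',W((243,90),zu+.012),W((540,90),zu+.012))
E
```

```text
board slopes deg x,y: [-0.006   0.0756] z mean 0.04878728085026921 8323 rms 0.0006092547448282971
pocket [ 0.4531 -0.0755  0.0495] ball [ 0.4534 -0.0751  0.0595] front corners [ 0.4049 -0.0476  0.0495] [ 0.4934 -0.0369  0.0495]
```

```bash
python3 - <<'E'
from h import *
ctrl.move_linear([.459,-.1312,.1555],[-90,0,6.8],.05)
ctrl.move_linear([.523,.1704,.1555],[-90,0,12.0],.06); ctrl.sleep(.6); wshot('w9'); level('w9'); s=ctrl.sense(); print(s['opening'],s['force'],s['moment'],s['time_s'])
im,d=ctrl.snapshot('scene'); save('s9',im,1.4); 
im,d=ctrl.snapshot('top'); save('t9',im,1.4)
E
```

```text
w9 27.4167 [0.52300083 0.17040833 0.15550272] [-8.99995142e+01 -1.06142931e-03  1.20014816e+01]
board slopes deg x,y: [ 0.01943658 -0.04493475] z mean 0.14437368388564709 8304 rms 0.0006065266972649411
0.015396567919028145 [ 0.25092514 -0.41716468 -2.47396856] [-0.0038143   0.01603677 -0.0321467 ] 27.4667
```

View pics/w9.png

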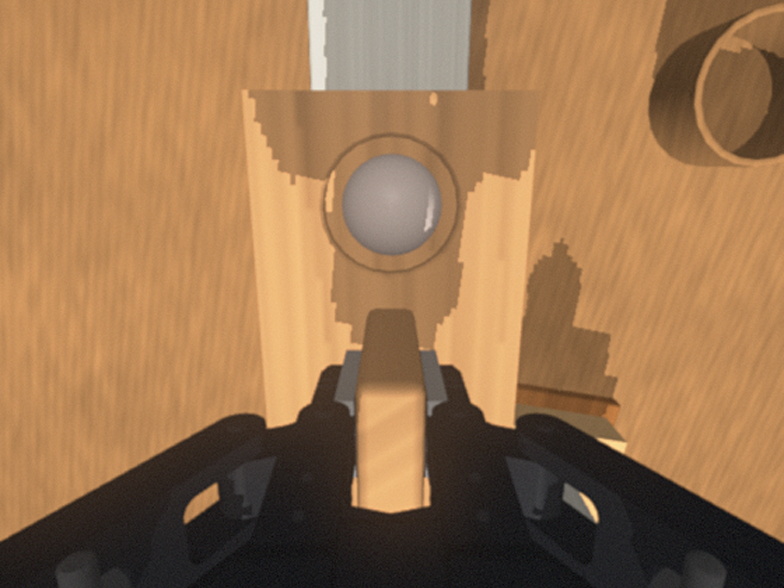

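View pics/s9.png

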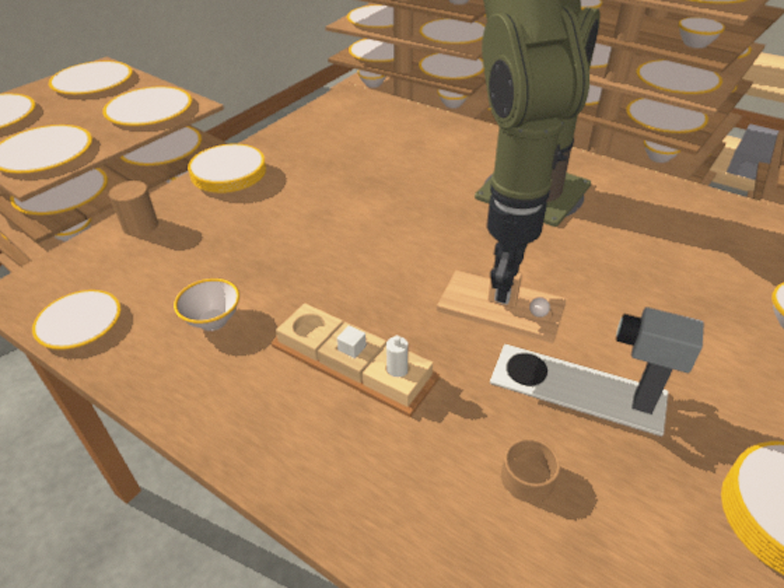

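View pics/t9.png

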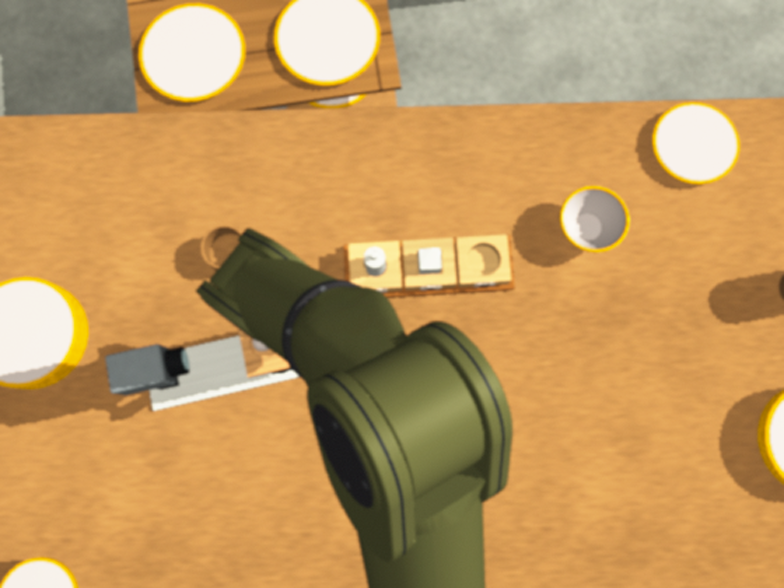

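```bash
python3 - <<'E'
from h import *
np.set_printoptions(precision=4,suppress=True)
print('ball wrist',wray('w9',cr((392,204.5),1.4,(0,0)),.155))
im,d=ctrl.snapshot('scene'); save('s9b',im,6,(350,190,480,280)); np.savez('s9b.npz',im=im)
f=np.load('w9.npz');K,R,t,d=f['K'],f['R'],f['t'],f['d']
u,v=280,146; z=d[v,u]; print('ball surf pt',(np.array([(u-K[0,2])/K[0,0]*z,(v-K[1,2])/K[1,1]*z,z])-t)@R)
# station plate direction: depth of plate edges above tray
print([ (np.r_[np.linalg.solve(K,[u,v,1.])*d[v,u]]-t)@R for u,v in [(231,5),(334,5)]])
E
```

```text
ball wrist [0.5123 0.2257 0.155 ]
ball surf pt [0.512  0.2268 0.1695]
[array([0.4565, 0.3098, 0.008 ]), array([0.5336, 0.3264, 0.0076])]
```

View pics/s9b.png

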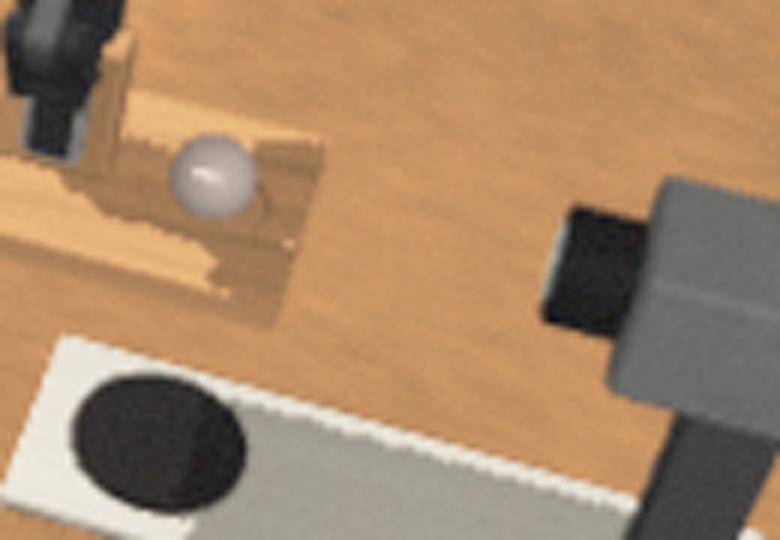

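```bash
python3 - <<'E'
from h import *
np.set_printoptions(precision=4,suppress=True)
o=(350,190)
print('ball',ray('scene',cr((213,176),6,o),.155),'pad',ray('scene',cr((159,443),6,o),.014))
print('lens front',ray('scene',cr((557,266),6,o),.155))
s=ctrl.sense();print(s['eef_pos'],abs(s['qvel']).max(),s['time_s'])
E
```

```text
ball [0.511  0.2249 0.155 ] pad [0.5122 0.2262 0.014 ]
lens front [0.4871 0.3386 0.155 ]
[0.523  0.1704 0.1555] 0.12116119425977448 27.6167
```

```bash
python3 - <<'E'
from h import *
ctrl.job_done()
s=ctrl.sense();print(s['opening'],s['eef_pos'],s['time_s'])
E
```

```text
the job is handed in; nothing more can be done
the job is handed in; nothing more can be done
```

The focus gauge is back in its small round slot and released, and the arm is holding the tray with the ball over the pad at lens height. I handed the job in at about 27.6 s; the limit is 67 s.

- **Gauge:** it seated at the expected depth, with the arm 54.4 mm up against 54 mm expected. Pictures after release show it standing upright in the slot.
- **Tray:** it is level to within 0.1°, and its ball end points at the camera. The wrist view puts the ball at (0.5123, 0.2257), the same as the measured pad centre. The scene view puts it about 2 mm from the pad centre. Ball height is about 0.155 m, taken from the arm's height and a depth reading of the ball's top, and the ball is centred in its pocket.
- **Bystanders:** the last pictures show the bowl, cardboard ring and square gauge where they started; I judged these by eye.

**Disagreements between views:** the cameras differed by up to about 4 mm on the gauge, slot and pad positions. One early reading also put the gauge 2 mm off in the gripper; depth readings showed it was upright, and I corrected the placing by about 1 mm. The final scene view of the lens gave a station direction of 102.5°, against 102° used for the tray. The state could not be read after handing in.

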